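# Bring the tube tray up to the reading mark with the play taken up

### The arm

A 6-joint arm with a two-finger parallel gripper is mounted at the origin on the work surface. World frame = base frame: x ahead of the robot, y to its left, z up, the work surface at z = 0. Lengths are in mm, angles in rad, forces in N, time in s.
With the tool pointing down it reaches from about 350 to 975 mm from the base axis. Payload 7.1 kg.
Tool frame: the origin (TCP) lies at the centre of the arm's flange, where the gripper is bolted on; the fingertips stand 182 mm ahead of it and the grasp point (between the pads) lies 163 mm ahead of it; z points along the fingers, y is the line along which they close (so a half turn about z gives the same grasp; the last joint's range is limited). The gripper opens to 88 mm and grips with 3 to 60 N. Pads are 20 mm wide; open, the fingers measure 115 mm over their backs; the gripper's body (75 mm by 178 mm) begins 61 mm behind the grasp point.
Start: joints at [-1.142, 0.423, 1.63, -0, 1.089, -0.019], TCP at [270.63, -563.352, 404.675] pointing down, gripper open.
Joint ranges: [-3, 3], [-0.9, 2.11], [0.09, 2.58], [-1.31, 4.45], [0.11, 2.69], [-2.54, 2.54]. Speed limits (rad/s): [2.39, 2.39, 3.01, 3.14, 3.14, 3.14].

### API

Orientations are given as a rotation vector (axis times angle).
In Python, from workcell import readout, get_image, ctrl gives the robot as it stands.
- The arm moves only by the tool step_arm, never from a script. Its argument "targets" is a list that holds one entry, the list of rows, each a list of 7 numbers: the shift along the world's x, y, z as a fraction of full scale, then the turn, a rotation vector about the world's x, y, z as a fraction of full scale, then the opening, from 0 (shut) to 1 (fully open). In form: [[[dx, dy, dz, wx, wy, wz, claw], ...]]. A call has exactly 5 rows; each row shifts and turns the commanded pose from where the row before left it; what a row does not reach is not made up. Full scale, the value 1, is 0.05 m for a shift and 4 degrees for a turn. A row lasts 1/8 s, in which the tool goes at most 62.5 mm and 10.7 degrees, less where a joint would pass 70% of its speed; a pose out of reach is approached as far as the arm can. A call with a number of a shift or a turn outside -1 to 1 is refused whole. A call with a gripper value outside its range is refused whole. The fingers move at their own pace and stop on an object; the grip force is fixed at half the most. Time passes only in rows, so rows that do not move let the fingers close, or fill a call up. It gives the time, the measured TCP pose, the force, the opening and the grip force at its end, in the units of the state.
- readout.get_obs(): the state, without advancing time (a new reading comes with each control period).
- get_image(name): name is "scene" or "top"; returns a dict with "pixels" (400x640x3 uint8, red, green, blue), "intrinsics" (3x3 intrinsics, pixels), "extrinsics" (4x4, takes a point from world to camera coordinates). Camera axes: x right, y down, z forward; pixel columns grow to the right and rows downward; lengths in mm; the calibration is good to about 2 mm. A picture is of the moment at which its call begins. There is no depth.
- ctrl.close_job(): hands the job in; it is judged then, once.
The state is a dict: "t": time; "qpos": joint angles; "qvel": joint speeds; "joint_torque": joint torques, N m; "ee_pos": TCP position; "orientation": TCP orientation; "ft_force": force on the tool from outside, world axes, zero at the start; "moment": the same for the moment, N m; "width": finger opening in mm; "grasp_force": force on a finger pad.
Only numpy, scipy, OpenCV 4.12 (cv2) and the standard library are available. Lean on these libraries where they do the work, as an engineer would, in place of code of your own. Each camera call takes 0.05 s, during which the arm holds its last target. There are 200 camera calls.

### The job

The tube tray of the reader has been run too far, past the cone-shaped pointer on the edge of its track (the ball-topped marker is not the one). Its drive has play, so draw the tray by its upright handle until it stands about 3 cm short of the cone, then bring it up towards the white reader head until the black blade on the tray lines up with the tip of the cone, without pushing it on past the cone. Leave it there, with the handle's play still taken up in the direction of the reader, and let go.

Things in the scene. Friction and masses are not known exactly. Their poses are not given: they have to be found in the camera images.
- marker: The reading mark, fixed: a steel clamp on the far edge of the grey track (top at 16 mm) with a steel cone, 32 mm wide, 40 mm long, tip towards the tray. Origin at track-top height right under the tip (tip 36 mm higher). y runs along the track to the white reader head (150 mm tall box at the track's +y end), z up. A clamp with a 32 mm ball sits elsewhere on that edge and does not count.
- tray_index (a point): Tip of the black 6 mm blade on the far side of the sliding tray, at mid length, 40 mm above the table. Tray 125 mm along the track, 90 wide, with 15 red-capped tubes up to 116 mm high. Slides with 3 N friction, stays where left. Starts past the cone. In the marker's frame its y is 0 lined up, negative = back from the cone, positive = past it, nearer the reader.
- handle_grip (a point): Grip point on the axis of the upright handle, 108 mm above the table: a black round post, 22 mm thick, from 60 to 130 mm above the table, trailing the tray at the end away from the reader (axis 150 mm behind the blade when pulled, 125 mm when pushed; 50 mm or more clear to the tubes). It moves only along the track and pulls or pushes the tray once its play is used up.
- handle (a joint): Play of the handle against the tray, in m: 0 = drawn fully away from the reader (it then drags the tray back), 0.025 = pushed fully towards the reader (it then pushes the tray). In between the handle moves alone with 0.6 N friction and the tray stays. Starts between 0 and 0.006.

How it is judged (in metres and radians):
On the way:
1. the tray has been drawn back behind the cone by at least 15 mm (y of tray_index in the frame of marker below -0.015 m), for 0.1 s.
At the end, for the whole second after the job is handed in: The tray's blade stands within 10 mm of the cone's tip along the track, the handle's play is taken up towards the reader (handle joint above 17 of 25 mm), and the handle is at rest (y of tray_index in the frame of marker between -0.01 and 0.01 m and value of joint handle above 0.017 m and velocity of joint handle between -0.005 and 0.005 m/s); the robot touches nothing.
It fails at once if the tray is pushed towards the reader more than 14 mm past the cone (value of joint handle above 0.021 m and y of tray_index in the frame of marker above 0.014 m).
It also fails if it takes over 42 s, if anything falls off the work surface, if the arm or the gripper's body presses on something with over 40 N, if the wrist force passes 120 N, or if a joint passes its speed limit or range.

## Working session

There is one attempt and no reset: what is moved stays moved. The work goes in short steps, Python scripts to look and compute and a tool call to move; the robot and the scene stay as the last step left them, time stands still between calls to the robot, and variables do not carry over. Pictures are saved under pics/ and viewed, at most 10 in all, crops included, and the job is handed in when it is done.

Besides the shell and the picture viewer there is one more tool, called after "Request:" by a JSON object that holds its "op" and its "data". step_arm: Moves the arm, as the interface text tells. Shift numbers are shares of 0.05 m and turn numbers shares of 4 degrees, none past 1 either way. Its arguments: {"type":"object","properties":{"targets":{"type":"array"}},"required":["targets"]}

```bash
mkdir -p pics; cat > h.py <<'E'
import numpy as np, cv2
from workcell import readout, get_image, ctrl
def snap(n,f):
    d=get_image(n); cv2.imwrite(f'pics/{f}.png',d['pixels'][:,:,::-1]); np.savez(f'pics/{f}.npz',K=d['intrinsics'],T=d['extrinsics'])
def ray(f,u,v,z):
    d=np.load(f'pics/{f}.npz');K,T=d['K'],d['T'];R=T[:3,:3];c=-R.T@T[:3,3]
    r=R.T@np.linalg.solve(K,[u,v,1]); return c+r*(z-c[2])/r[2]
E
python3 - <<'E'
from h import *
snap('scene','s0');snap('top','t0')
o=readout.get_obs();print(o['t'],o['ee_pos'],o['orientation'],o['width'])
E
```

```text
0.1 [ 270.53251517 -563.14350513  403.98106764] [-3.06185773e+00 -6.97241400e-01  4.39022778e-04] 88.27112712413764
```

View pics/t0.png

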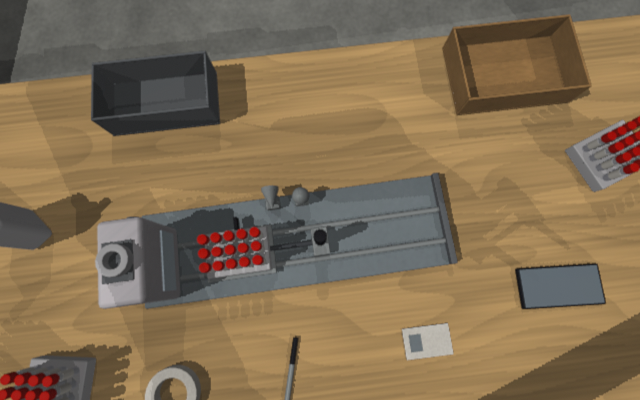

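View pics/s0.png

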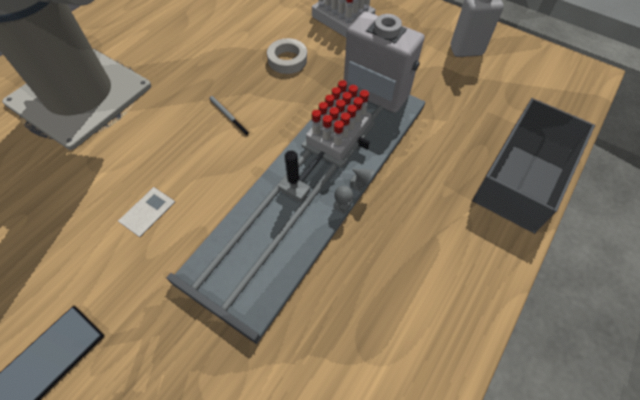

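The top view shows the reader at left (115,262), the handle's top at (320,237), the blade at about (236,223), the cone at about (271,197) and the ball at (299,196). I'll zoom in for precise pixels.

```bash
python3 - <<'E'
from h import *
im=cv2.imread('pics/t0.png')[170:290,190:350]
cv2.imwrite('pics/t0c.png',cv2.resize(im,None,fx=5,fy=5,interpolation=cv2.INTER_CUBIC))
for n,u,v,z in [('handle',320,236,130),('cone',271,205,52),('blade',236,221,40),('edgeA',433,174,16),('edgeB',146,214,16),('lowA',445,263,16),('lowB',150,306,16)]: print(n,ray('t0',u,v,z).round(1))
E
```

```text
handle [529.4  53.9 130. ]
cone [605.5 135.8  52. ]
blade [585.7 204.2  40. ]
edgeA [ 636.9 -182.2   16. ]
edgeB [624.3 380.5  16. ]
lowA [ 464.4 -172.9   16. ]
lowB [452.2 376.5  16. ]
```

View pics/t0c.png

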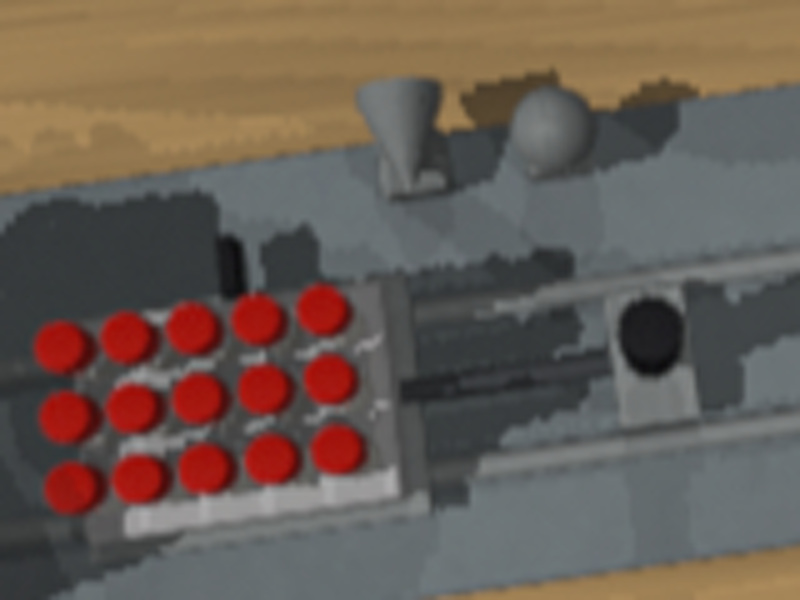

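```bash
python3 - <<'E'
from h import *
e=np.array([-.0223,.99975,0]); 
c=ray('t0',271,207.8,52);b=ray('t0',235.8,217.4,40);h=ray('t0',320.4,235,130)
print(c,b,h,(b-c)@e,(b-h)@e)
E
```

```text
[600.2709427  136.23387138  52.        ] [592.47192498 204.11175523  40.        ] [530.93136878  53.08861937 130.        ] 68.03483248125718 149.61302568021023
```

Request:
{"op": "step_arm", "data": {"targets": [[[0.34,0.82,0,0,0,-0.4,0.7],[0.34,0.82,0,0,0,-0.4,0.7],[0.34,0.82,0,0,0,-0.4,0.7],[0.34,0.82,0,0,0,-0.4,0.7],[0.34,0.82,0,0,0,-0.4,0.7]]]}}

```text
t: 0.72
ee_pos: [355.9, -356.9, 404.4]
orientation: [-3.104, -0.48, 0.0]
ft_force: [0.5, -0.2, -0.3]
width: 61.5
grasp_force: 0.0
```

Request:
{"op": "step_arm", "data": {"targets": [[[0.34,0.82,0,0,0,-0.4,0.7],[0.34,0.82,0,0,0,-0.4,0.7],[0.34,0.82,0,0,0,-0.4,0.7],[0.34,0.82,0,0,0,-0.4,0.7],[0.34,0.82,0,0,0,-0.4,0.7]]]}}

```text
t: 1.35
ee_pos: [440.9, -151.9, 404.6]
orientation: [-3.13, -0.263, 0.0]
ft_force: [0.1, 0.4, 0.8]
width: 61.7
grasp_force: 0.0
```

Request:
{"op": "step_arm", "data": {"targets": [[[0.34,0.82,0,0,0,-0.4,0.7],[0.34,0.82,0,0,0,-0.4,0.7],[0.34,0.82,0,0,0,-0.4,0.7],[0.34,0.82,0,0,0,-0.4,0.7],[0,0,0,0,0,0,0.7]]]}}

```text
t: 1.98
ee_pos: [509.3, 12.7, 404.4]
orientation: [-3.14, -0.095, -0.0]
ft_force: [-0.7, -0.6, 0.6]
width: 61.3
grasp_force: 0.0
```

Request:
{"op": "step_arm", "data": {"targets": [[[0.2,0.4,0,0,0,-0.3,0.7],[0.23,0.4,0,0,0,-0.25,0.7],[0,0,-0.4,0,0,0,0.7],[0,0,-0.4,0,0,0,0.7],[0,0,0,0,0,0,0.7]]]}}

```text
t: 2.6
ee_pos: [529.2, 49.8, 363.3]
orientation: [3.141, 0.028, -0.006]
ft_force: [0.5, -0.3, -0.2]
width: 61.3
grasp_force: 0.0
```

```bash
python3 - <<'E'
from h import *
snap('scene','s1')
im=cv2.imread('pics/s1.png')[50:250,180:440]
cv2.imwrite('pics/s1c.png',cv2.resize(im,None,fx=3,fy=3,interpolation=cv2.INTER_CUBIC))
E
```

```text
(no output)
```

View pics/s1c.png

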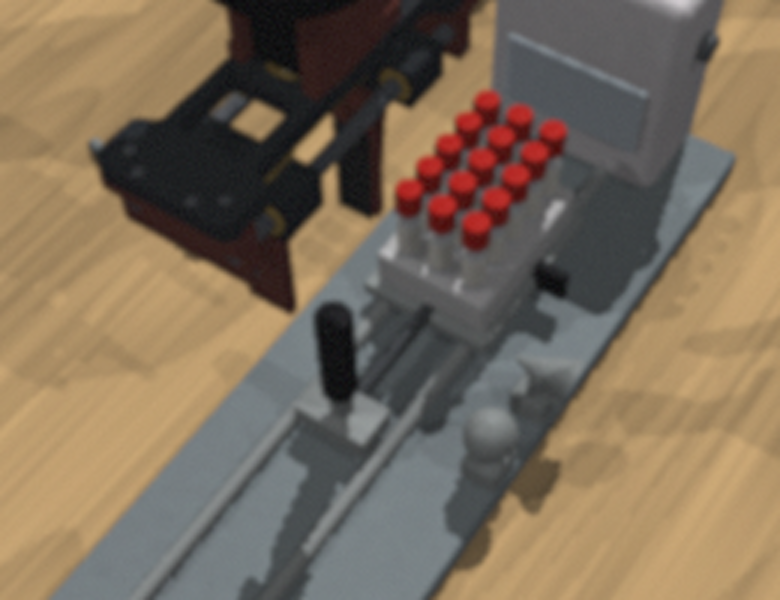

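The fingers are open along the track and above the handle; the handle's top is at (335,312) in the crop. I'll check the handle, cone and blade against this second view.

```bash
python3 - <<'E'
from h import *
f=lambda x,y,z: ray('s1',180+x/3,50+y/3,z).round(1)
print(f(334,314,130),f(515,387,52),f(518,375,52), f(562,272,40))
E
```

```text
[533.   54.5 130. ] [611.9 116.4  52. ] [608.9 124.5  52. ] [586.6 213.8  40. ]
```

Request:
{"op": "step_arm", "data": {"targets": [[[0.04,0.06,-0.5,0,0,0,0.7],[0,0,-0.5,0,0,0,0.7],[0,0,-0.5,0,0,0,0.7],[0,0,-0.32,0,0,0,0.7],[0,0,0,0,0,0,0.7]]]}}

```text
t: 3.28
ee_pos: [532.0, 53.4, 273.3]
orientation: [3.141, 0.029, -0.002]
ft_force: [-0.3, -0.1, -0.7]
width: 61.5
grasp_force: 0.0
```

Request:
{"op": "step_arm", "data": {"targets": [[[0,0,0,0,0,0,0],[0,0,0,0,0,0,0],[0,0,0,0,0,0,0],[0,0,0,0,0,0,0],[0,0,0,0,0,0,0]]]}}

```text
t: 3.9
ee_pos: [532.2, 53.7, 273.9]
orientation: [3.141, 0.029, 0.001]
ft_force: [-0.5, 0.9, 2.7]
width: 21.5
grasp_force: 30.0
```

Request:
{"op": "step_arm", "data": {"targets": [[[0.002,-0.1,0,0,0,0,0],[0.005,-0.2,0,0,0,0,0],[0.005,-0.2,0,0,0,0,0],[0.005,-0.2,0,0,0,0,0],[0.005,-0.2,0,0,0,0,0]]]}}

```text
t: 4.53
ee_pos: [533.3, 7.8, 273.9]
orientation: [-3.141, -0.028, -0.0]
ft_force: [-0.9, 1.9, 5.5]
width: 21.5
grasp_force: 30.0
```

Request:
{"op": "step_arm", "data": {"targets": [[[0.005,-0.2,0,0,0,0,0],[0.005,-0.2,0,0,0,0,0],[0.005,-0.2,0,0,0,0,0],[0.005,-0.2,0,0,0,0,0],[0.004,-0.16,0,0,0,0,0]]]}}

```text
t: 5.15
ee_pos: [534.4, -40.4, 273.9]
orientation: [-3.141, -0.028, -0.0]
ft_force: [-1.0, 3.4, 5.8]
width: 21.8
grasp_force: 30.0
```

Request:
{"op": "step_arm", "data": {"targets": [[[0,-0.06,0,0,0,0,0],[0,0,0,0,0,0,0],[0,0,0,0,0,0,0],[0,0,0,0,0,0,0],[0,0,0,0,0,0,0]]]}}

```text
t: 5.78
ee_pos: [534.4, -43.5, 273.9]
orientation: [3.141, 0.028, 0.0]
ft_force: [-1.0, -0.5, 4.6]
width: 21.5
grasp_force: 30.0
```

```bash
python3 - <<'E'
from h import *
snap('top','t1')
im=cv2.imread('pics/t1.png')[170:290,210:370]
cv2.imwrite('pics/t1c.png',cv2.resize(im,None,fx=5,fy=5,interpolation=cv2.INTER_CUBIC))
E
```

```text
(no output)
```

View pics/t1c.png

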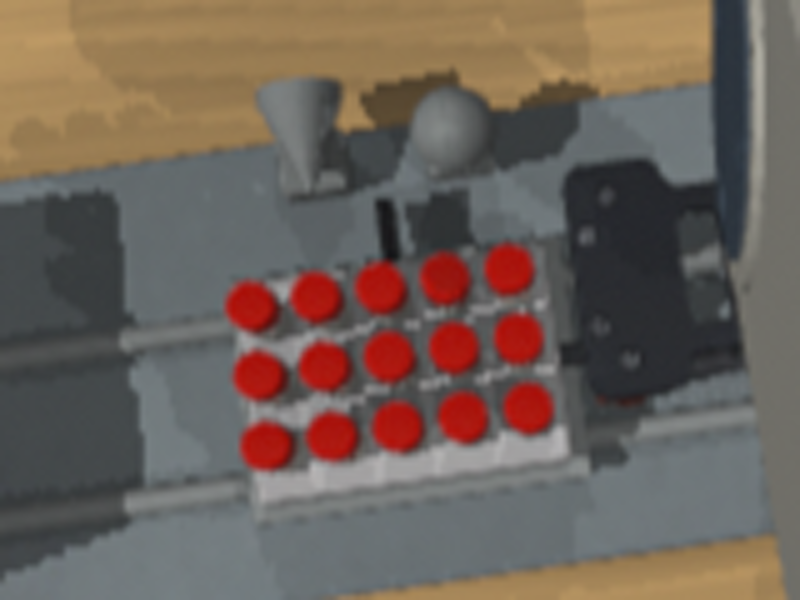

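The tray is now drawn back: blade tip at crop (385,200), to the right of the cone tip at (305,188). Next I compute the offset.

```bash
python3 - <<'E'
from h import *
e=np.array([-.0223,.99975,0]); f=lambda x,y,z: ray('t1',210+x/5,170+y/5,z)
c=f(305,187,52)
for p in [(384,201),(386,203)]:
  b=f(*p,40);print(c,b,(b-c)@e,(b-[534.4,-43.5,0])@e)
E
```

```text
[601.01418678 136.166279    52.        ] [594.67390107 108.7747161   40.        ] -27.243326641276848 150.8925394273645
[601.01418678 136.166279    52.        ] [593.83193364 108.11037429  40.        ] -27.888726487384467 150.24713958125687
```

Request:
{"op": "step_arm", "data": {"targets": [[[-0.003,0.14,0,0,0,0,0],[-0.003,0.14,0,0,0,0,0],[-0.003,0.14,0,0,0,0,0],[-0.003,0.14,0,0,0,0,0],[-0.003,0.14,0,0,0,0,0]]]}}

```text
t: 6.45
ee_pos: [533.7, -8.5, 273.9]
orientation: [3.14, 0.029, 0.0]
ft_force: [-1.5, -3.8, 5.7]
width: 21.8
grasp_force: 30.0
```

Request:
{"op": "step_arm", "data": {"targets": [[[-0.002,0.08,0,0,0,0,0],[-0.002,0.08,0,0,0,0,0],[-0.002,0.06,0,0,0,0,0],[-0.002,0.06,0,0,0,0,0],[0,0.04,0,0,0,0,0]]]}}

```text
t: 7.08
ee_pos: [533.3, 7.4, 273.9]
orientation: [3.14, 0.029, 0.0]
ft_force: [-1.6, -3.5, 6.8]
width: 21.7
grasp_force: 30.0
```

Request:
{"op": "step_arm", "data": {"targets": [[[0,0,0,0,0,0,0],[0,0,0,0,0,0,0],[0,0,0,0,0,0,0],[0,0,0,0,0,0,0],[0,0,0,0,0,0,0]]]}}

```text
t: 7.7
ee_pos: [533.3, 7.5, 273.9]
orientation: [3.141, 0.029, 0.0]
ft_force: [-0.5, -1.6, 6.4]
width: 21.1
grasp_force: 30.0
```

```bash
python3 - <<'E'
from h import *
snap('top','t2')
im=cv2.imread('pics/t2.png')[170:290,210:370]
cv2.imwrite('pics/t2c.png',cv2.resize(im,None,fx=5,fy=5,interpolation=cv2.INTER_CUBIC))
E
```

```text
(no output)
```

View pics/t2c.png

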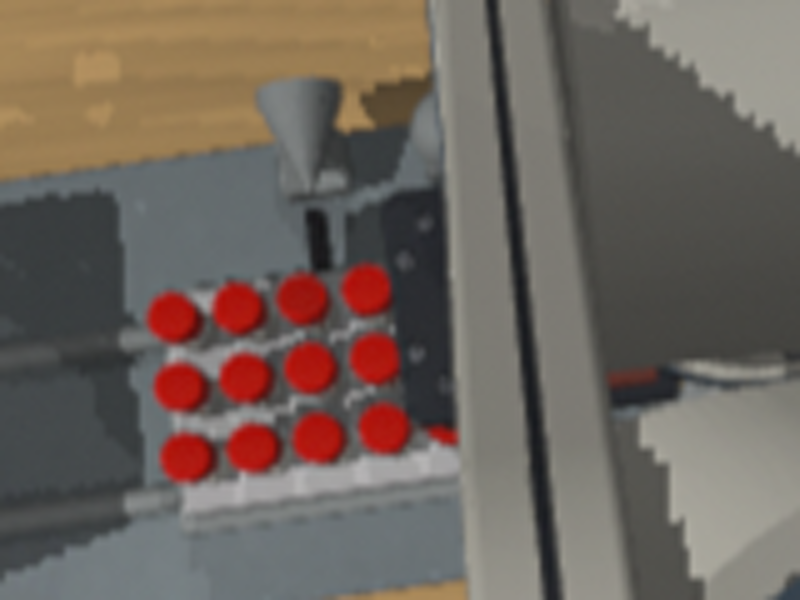

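The blade tip is at crop (316,211), just right of the cone tip at (306,188).

```bash
python3 - <<'E'
from h import *
e=np.array([-.0223,.99975,0]); f=lambda x,y,z: ray('t2',210+x/5,170+y/5,z)
c=f(305.5,187,52)
for p in [(315,210),(317,213)]:
  b=f(*p,40);print(c,b,(b-c)@e,(b-[533.3,7.5,0])@e)
E
```

```text
[600.99227844 135.9841708   52.        ] [594.3552454  134.61679602  40.        ] -1.2190271001236805 125.72348484925263
[600.99227844 135.9841708   52.        ] [593.13816883 133.98165776  40.        ] -1.8268657687804215 125.11564618059589
```

The blade is about 1.5 mm short of the cone, and 125 mm from handle to blade confirms the play is taken up. Releasing.

Request:
{"op": "step_arm", "data": {"targets": [[[0,0,0,0,0,0,0.6],[0,0,0,0,0,0,0.6],[0,0,0,0,0,0,0.6],[0,0,0,0,0,0,0.6],[0,0,0,0,0,0,0.6]]]}}

```text
t: 8.38
ee_pos: [533.3, 8.7, 273.6]
orientation: [3.141, 0.029, -0.0]
ft_force: [-0.0, 0.3, -0.2]
width: 52.9
grasp_force: 0.0
```

Request:
{"op": "step_arm", "data": {"targets": [[[0,0,0.3,0,0,0,0.6],[0,0,0.5,0,0,0,0.6],[0,0,0.6,0,0,0,0.6],[0,0,0.6,0,0,0,0.6],[0,0,0.6,0,0,0,0.6]]]}}

```text
t: 9.0
ee_pos: [533.1, 8.7, 405.8]
orientation: [3.141, 0.029, 0.002]
ft_force: [0.8, 0.5, 0.3]
width: 52.7
grasp_force: 0.0
```

Request:
{"op": "step_arm", "data": {"targets": [[[-0.2,-0.8,0,0,0,0,0.6],[-0.2,-0.8,0,0,0,0,0.6],[-0.2,-0.8,0,0,0,0,0.6],[-0.2,-0.8,0,0,0,0,0.6],[-0.2,-0.8,0,0,0,0,0.6]]]}}

```text
t: 9.62
ee_pos: [482.8, -192.5, 404.9]
orientation: [3.141, 0.029, 0.002]
ft_force: [0.9, 0.3, 0.7]
width: 52.6
grasp_force: 0.0
```

Request:
{"op": "step_arm", "data": {"targets": [[[-0.2,-0.8,0,0,0,0,0.6],[-0.2,-0.8,0,0,0,0,0.6],[0,0,0,0,0,0,0.6],[0,0,0,0,0,0,0.6],[0,0,0,0,0,0,0.6]]]}}

```text
t: 10.25
ee_pos: [463.5, -270.4, 404.0]
orientation: [-3.141, -0.031, -0.0]
ft_force: [-0.3, -0.3, -0.2]
width: 52.8
grasp_force: 0.0
```

```bash
python3 - <<'E'
from h import *
snap('top','t3')
im=cv2.imread('pics/t3.png')[170:290,210:370]
cv2.imwrite('pics/t3c.png',cv2.resize(im,None,fx=5,fy=5,interpolation=cv2.INTER_CUBIC))
E
```

```text
(no output)
```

View pics/t3c.png

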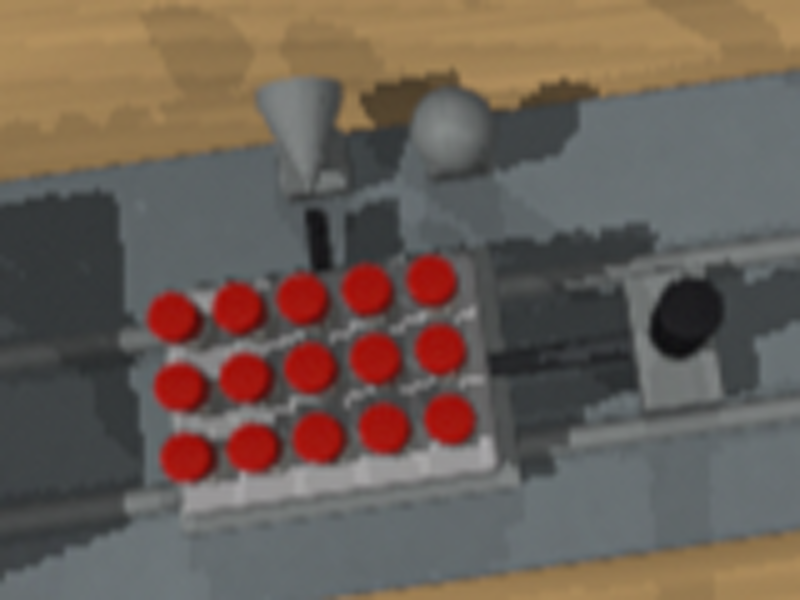

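```bash
python3 - <<'E'
from h import *
f=lambda x,y,z: ray('t3',210+x/5,170+y/5,z)
h=f(692,308,130);b=f(316,211,40);c=f(305.5,187,52);print(h,b[1]-h[1],b[1]-c[1])
if b[1]-h[1]<130: print(ctrl.close_job())
E
```

```text
[530.99951298   7.99656247 130.        ] 126.28526716739881 -1.7023411670982682
the job is handed in; nothing more can be done
None
```

The job is handed in; I haven't seen the verdict. The tray was drawn back to about 28 mm short of the cone and brought up to about 1.5 mm short. The handle's play is taken up towards the reader, and the gripper has let go and is clear, by 10.3 s of the 42 s.

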